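Clamp a glued rock chip in the ratchet bonding press

ROBOT

A 6-joint arm with a two-finger parallel gripper is mounted at the origin on the work surface. World frame = base frame: x ahead of the robot, y to its left, z up, the work surface at z = 0. Lengths are in mm, angles in rad, forces in N, time in s.
With the tool pointing down it reaches from about 425 to 1125 mm from the base axis. Payload 14.9 kg.
Tool frame: the origin (TCP) lies at the very end of the fingers, on their centre line; the grasp point (between the pads) lies 19 mm behind it; y points along the fingers, x is the direction in which the jaws open and shut, and the axes are right-handed (so a half turn about y gives the same grasp; the last joint's range is limited). The gripper opens to 91 mm and grips with 3 to 60 N. Pads are 32 mm wide; open, the fingers measure 118 mm over their backs; the gripper's body (76 mm by 178 mm) begins 60 mm behind the grasp point.
Start: joints at [1.275, 0.379, 1.734, -0, 1.028, -0.033], TCP at [181.857, 675.978, 213.932] pointing down, gripper open.
Joint ranges: [-2.77, 2.77], [-0.74, 2.19], [0, 2.66], [-1.06, 4.2], [0.31, 2.87], [-3.08, 3.08]. Speed limits (rad/s): [1.89, 1.89, 2.39, 3.14, 3.14, 3.14].

INTERFACE

Orientations are given as a unit quaternion [x, y, z, w].
In Python, from bench import bot gives the robot as it stands. The module is installed in compiled form; this text tells all that it offers.
- The arm moves only by the tool jog_arm, never from a script. Its argument "targets" is text: rows parted by semicolons, each of 7 numbers parted by spaces: the turn, a rotation vector about the tool's x, y, z in degrees, then the shift along the tool's x, y, z in m, then the gripper command: -1 is shut, 1 is fully open, values between are in proportion. A call has 1 to 10 rows; each row is the pose to reach, as a shift and turn from the pose commanded when the call began, along the tool's axes at that moment; what a row does not reach only later rows make up. A row lasts 1/8 s, in which the tool goes at most 62.5 mm and 10.7 degrees, less where a joint would pass 70% of its speed; a pose out of reach is approached as far as the arm can. A call with a gripper value outside its range is refused whole. The fingers move at their own pace and stop on an object; the grip force is fixed at half the most. Time passes only in rows, so rows that repeat a pose let the fingers close. It gives the time, the measured TCP pose, the force and the opening at its end, in the units of the state.
- bot.get_obs(): the state, without advancing time (a new reading comes with each control period).
- bot.read_camera(name): name is "scene" or "top"; returns a dict with "img" (384x512x3 uint8, red, green, blue), "z_map" (384x512 float32, mm along the optical axis (not along the pixel's ray), 0 where there is no reading), "camera_matrix" (3x3 intrinsics, pixels), "camera_from_world" (4x4, takes a point from world to camera coordinates). Camera axes: x right, y down, z forward; pixel columns grow to the right and rows downward; lengths in mm; the calibration is good to about 2 mm. A picture is of the moment at which its call begins.
- bot.close_job(): hands the job in, once; it reports no verdict.
The state is a dict: "time_s": time; "joint_pos": joint angles; "joint_velocities": joint speeds; "tau": joint torques, N m; "eef_pos": TCP position; "ee_rot": TCP orientation; "contact_force": force on the tool from outside, world axes, zero at the start; "ft_torque": the same for the moment, N m; "opening": finger opening in mm.
Only numpy, scipy, OpenCV 4.12 (cv2) and the standard library are available. Lean on these libraries where they do the work, as an engineer would, in place of code of your own. Each camera call takes 0.05 s, during which the arm holds its last target. There are 200 camera calls.

TASK

Slide the press's carriage with the glued rock chip fully home under the foot, then hold the lever by its handle and pump it in full strokes until the spring foot comes down on the chip and clamps it: stop one or two clicks after the stroke in which the lever first turns heavy, since a third would crack the chip. Do not force the lever hard down on its rubber stop; leave it raised, let go, and leave the other things on the bench where they are.

Things in the scene. Friction and masses are not known exactly. Their poses are not given: they have to be found in the camera images.
- press: Ratchet-lever bench press bolted to the bench, dark grey iron, 280 mm deep, 130 mm wide, 308 mm tall. Origin on the bench under the axis of its vertical ram; x points from the open mouth to the column at the back (carriage and lever stick out to -x), z up. Head, 66 mm wide, at z 170 to 308 mm, reaches forward to x = -30 mm and column back to 120 mm.
- ram_axis (a point): Point in the head's underside, on the ram axis, 170 mm above the bench. Below it hang the 24 mm square steel ram and its spring foot, a disc 28 mm across that starts 3 to 33 mm above the chip: its height is not measured. The ram's rack has 8 mm teeth, with a driving and a holding pawl. Once on the chip, the foot presses 3 N per mm that the ram comes down.
- carriage (a joint): How far the carriage is pulled out towards the press's -x, in m: 0 is fully home against the rear stop, 0.075 fully out. It slides stiffly (3 N) and stays where it is left.
- carriage_knob (a point): Carriage's black upright knob: round, 22 mm across, 40 mm tall, its top 99.5 mm above the bench. The point is on its axis at height 82.5 mm, at press x = -150 mm minus the carriage joint's value, y = 0. It stands on a tongue 32 mm wide whose top is 59.5 mm above the bench.
- specimen (a point): Rock chip, 32 x 24 x 10 mm, cemented on a glass slide that is fixed in the carriage's nest and moves with it. The point is the centre of the chip's top face, 71.5 mm above the bench. When home it lies under the foot.
- lever (a joint): Lever angle in rad (noisy): 0 raised on its upper stop, where a light spring brings it back; grows as the handle goes down; rubber stop at 0.335 (some 40 N at the handle squeezes it to 0.36: too hard). A stroke down to 0.31-0.33 and back to under 0.03 lowers ram and foot one 8 mm tooth, which then holds (the first stroke up to 14 mm). Dwell 0.1 s at both ends for the pawls to drop in.
- lever_hub (a point): Fixed point on the lever's level hinge axis, which runs along the press's y, 235 mm above the bench, at press x = 20 mm; the point is at the lever bar (12 x 16 mm), at press y = -100 mm. The lever is 180 mm long from this axis to the handle's axis, towards -x, rising 0.20 rad above level when its joint reads 0.
- lever_grip (a point): Middle of the lever's handle: black sleeve, 22 mm across, 78 mm long, along the press's y at press y -108 to -186 mm (its middle at -147 mm), free to turn on its pin. Pushing it down to 0.32 rad takes 4 to 5 N while the foot is free, about 8 N in the stroke in which it lands, then 5 N more in each further stroke (13, 18). On the rubber stop itself the force tells nothing.
- cement_bottle: Amber dropper bottle, 38 mm across, 85 mm tall; origin under its centre. To be left alone.
- slide_box: Grey and black slide box, 100 x 84 x 34 mm; origin under its centre. To be left alone.
- eyepiece: Black eyepiece standing on its barrel, 33 mm across, 50 mm tall; origin under its centre. To be left alone.

How it is judged (in metres and radians):
On the way, in this order (a step that is already met when the one before it is completed fails the run):
1. carriage fully home, the chip under the foot (value of joint carriage below 0.0025 m), for 0.2 s.
2. lever worked down past the click (value of joint lever above 0.27 rad).
3. foot pressing on the chip with more than 28 N (contact force between rock_chip and anything else above 28 N), for 0.2 s.
At the end, for the whole second after the job is handed in: The carriage is within 3 mm of fully home, the foot stays clamped on the chip with 28 to 76 N (that is one or two teeth after the stroke in which it landed), and the lever stands raised within 0.05 rad of its upper stop, at rest (value of joint carriage below 0.003 m and contact force between rock_chip and anything else between 28 and 76 N and value of joint lever below 0.05 rad and velocity of joint lever below 0.05 rad/s); the robot touches nothing.
It fails at once if the chip is pressed with more than 84 N and cracks (contact force between rock_chip and anything else above 84 N).
It fails at once if the lever is forced past 0.36 rad into its rubber stop (value of joint lever above 0.36 rad).
It fails at once if a bystander is moved by more than 25 mm or tipped (distance of any of cement_bottle, slide_box, eyepiece from where it was at the start of the episode above 0.025 m or angle between any of cement_bottle, eyepiece's own z axis and vertical above 0.5 rad).
It also fails if it takes over 67 s, if anything falls off the work surface, if the arm or the gripper's body presses on something with over 40 N, if the wrist force passes 120 N, or if a joint passes its speed limit or range.

## Working session

There is one attempt and no reset: what is moved stays moved. The work goes in short steps, Python scripts to look and compute and a tool call to move; the robot and the scene stay as the last step left them, time stands still between calls to the robot, and variables do not carry over. Pictures are saved under pics/ and viewed, about 8 in all and at most 12, crops included, and the job is handed in when it is done.

Besides the shell and the picture viewer there is one more tool, called after "Request:" in YAML: its name, and indented under it one key for each argument. jog_arm: Moves the arm, as the interface text tells. Its arguments: {"type":"object","properties":{"targets":{"type":"string"}},"required":["targets"]}

```bash
mkdir -p pics
cat > h.py <<'E'
import numpy as np, cv2
from bench import bot
def cam(n):
    d=bot.read_camera(n); return d
def world(d):
    K=np.array(d["camera_matrix"]);T=np.linalg.inv(np.array(d["camera_from_world"]));z=d["z_map"]
    v,u=np.mgrid[:z.shape[0],:z.shape[1]]
    p=np.stack([(u-K[0,2])/K[0,0]*z,(v-K[1,2])/K[1,1]*z,z],-1)
    w=p@T[:3,:3].T+T[:3,3]; w[z==0]=np.nan
    return w
def save(img,n,s=1): cv2.imwrite("pics/"+n,cv2.resize(img[:,:,::-1],None,fx=s,fy=s,interpolation=cv2.INTER_CUBIC))
E
python3 - <<'E'
from h import *
o=bot.get_obs();print({k:np.round(v,3) for k,v in o.items()})
for n in("scene","top"):
    d=cam(n);save(d["img"],n+"0.png",1.5);np.savez(n+"0.npz",**d);print(n,np.round(d["camera_from_world"],3).tolist(),np.round(d["camera_matrix"],1).tolist())
    w=world(d)
    for lo,hi in((296,325),(90,105)):
        m=(w[...,2]>lo)&(w[...,2]<hi); v,u=np.where(m); 
        if len(u): print(lo,len(u),np.median(w[m],0).round(),u.min(),u.max(),v.min(),v.max())
E
```

```text
{'time_s': np.float64(0.0), 'joint_pos': array([ 1.275,  0.379,  1.735, -0.   ,  1.029, -0.033]), 'joint_velocities': array([-0.   ,  0.001,  0.001,  0.001,  0.002,  0.   ]), 'tau': array([-4.0000e-03, -7.6374e+01, -4.3436e+01,  6.5000e-02,  4.2000e-02,
       -0.0000e+00]), 'eef_pos': array([181.749, 675.576, 213.257]), 'ee_rot': array([ 0.561,  0.43 , -0.43 , -0.561]), 'contact_force': array([-0.137,  0.925,  0.396]), 'ft_torque': array([-0.014,  0.005, -0.014]), 'opening': np.float64(91.448)}
scene [[0.377, 0.926, 0.02, -328.073], [0.539, -0.202, -0.818, -169.27], [-0.754, 0.319, -0.575, 1565.178], [0.0, 0.0, 0.0, 1.0]] [[486.4, 0.0, 265.9], [0.0, 486.4, 185.9], [0.0, 0.0, 1.0]]
296 2955 [660. 123. 307.] 117 423 0 177
90 1976 [-325.  267.   99.] 0 511 4 264
top [[-0.014, -1.0, -0.024, 123.224], [-0.995, 0.017, -0.097, 621.896], [0.098, 0.022, -0.995, 937.868], [0.0, 0.0, 0.0, 1.0]] [[440.4, 0.0, 255.2], [0.0, 440.4, 198.9], [0.0, 0.0, 1.0]]
296 3660 [698. 131. 306.] 211 268 89 183
90 96 [471.  84.  98.] 247 275 183 276
```

View pics/scene0.png

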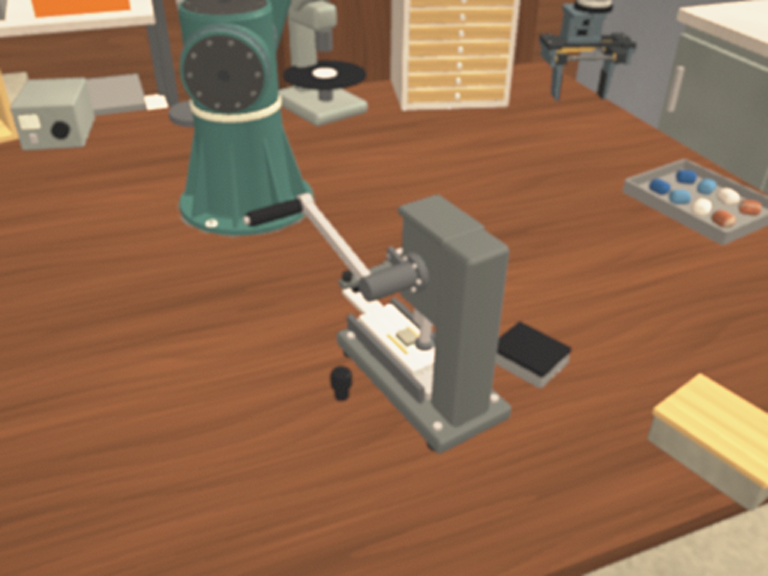

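View pics/top0.png

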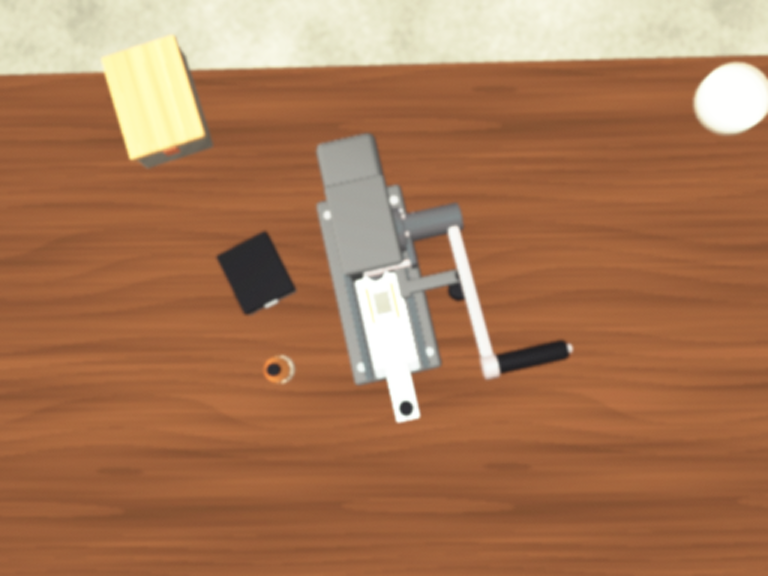

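The scene view shows the press with its lever towards the robot. In the top view (x1.5), the knob is at (405,408), the handle runs from (498,362) to (570,348), and the head is around (360,225). The eyepiece stands under the lever at (457,290), the bottle is at (278,369) and the box at (256,273).

```bash
cat >> h.py <<'E'
def ray(d,uv,z):
    K=np.array(d["camera_matrix"]);T=np.linalg.inv(np.array(d["camera_from_world"]))
    uv=np.atleast_2d(uv).astype(float);r=np.c_[(uv-K[:2,2])/[K[0,0],K[1,1]],np.ones(len(uv))]@T[:3,:3].T
    return T[:3,3]+r*((z-T[2,3])/r[:,2])[:,None]
E
python3 - <<'E'
from h import *
d=dict(np.load("top0.npz"));g=d["img"].max(2);w=world(d)
def comp(m,seed):
    n,l,s,c=cv2.connectedComponentsWithStats(m.astype(np.uint8));k=l[seed[1]-3:seed[1]+4,seed[0]-3:seed[0]+4];k=np.bincount(k[k>0]).argmax();return l==k,s[k],c[k]
m,s,c=comp(g<70,(270,272));print("knob px",c,s);print("knob",ray(d,c,99.5).round(1),np.nanmedian(w[m],0).round(1))
m,s,c=comp(g<70,(356,237));v,u=np.where(m)
r=cv2.minAreaRect(np.c_[u,v].astype(np.float32));b=cv2.boxPoints(r);print("handle",c,r);h=ray(d,c,270.8);P=ray(d,b,272);print(h.round(1),P.round(1).tolist(),np.nanmedian(w[m],0))
m=(w[...,2]>299)&(w[...,2]<314);v,u=np.where(m);r=cv2.minAreaRect(np.c_[u,v].astype(np.float32));print("head",r,ray(d,cv2.boxPoints(r),308).round(1).tolist(),ray(d,r[0],308).round(1))
for n,s in(("eyep",(304,194)),):
    m,s,c=comp(g<70,s);print(n,c,s,ray(d,c,50).round(1))
print("bottle",ray(d,(185,246),60).round(),"box",ray(d,(171,182),34).round())
E
```

```text
knob px [270.42857143 271.77142857] [268 269   6   7  35]
knob [[469.2  83.5  99.5]] [468.8  84.2  98.7]
handle [354.84410646 237.17870722] ((354.98876953125, 237.1179656982422), (11.767647743225098, 45.3466682434082), 77.00537872314453)
[[534.8 -53.8 270.8]] [[536.4, -15.7, 272.0], [552.0, -88.1, 272.0], [533.3, -91.7, 272.0], [517.8, -19.5, 272.0]] [534.82466413 -52.11631267 279.44146744]
head ((239.07301330566406, 135.48313903808594), (90.16866302490234, 41.2991943359375), 77.00537872314453) [[764.3, 179.7, 308.0], [778.2, 114.6, 308.0], [634.6, 84.4, 308.0], [620.9, 148.2, 308.0]] [[698.8 131.6 308. ]]
eyep [303.60294118 194.38235294] [300 189   9  11  68] [[630.    8.6  50. ]]
bottle [[523. 263.  60.]] box [[664. 300.  34.]]
```

```bash
cat >> h.py <<'E'
from scipy.spatial.transform import Rotation as R
YAW=np.radians(12.1);O=np.array([654.8,122.2,0])
def pw(p): return O+R.from_euler('z',YAW).apply(p)
def wp(p): return R.from_euler('z',-YAW).apply(np.array(p)-O)
def st():
    o=bot.get_obs();return o,R.from_quat(o["ee_rot"]),o["eef_pos"]
def plan(p,jaw):
    "shift (m) and turn (deg) in tool axes to world TCP p, tool down, jaws along world dir angle jaw (rad)"
    o,r,e=st();y=np.array([0,0,-1.]);best=None
    for a in(jaw,jaw+np.pi):
        x=np.array([np.cos(a),np.sin(a),0]);t=R.from_matrix(np.c_[x,y,np.cross(x,y)])
        v=(r.inv()*t).as_rotvec(degrees=True);print("turn",v.round(1),"shift",(r.inv().apply(p-e)/1000).round(4),"q",o["joint_pos"].round(2))
E
python3 - <<'E'
from h import *
o,r,e=st();print(r.as_matrix().round(3))
p=pw([-215,0,190]);print("A",p);plan(p,YAW)
for q in([-235,0,190],[-150-40-11-14,0,75],[-150-11-14,0,75],[-156.4,-150,360],[-156.4,-150,252]):print(q,pw(q).round(1))
E
```

```text
[[ 0.26  -0.    -0.966]
 [ 0.966 -0.001  0.26 ]
 [-0.001 -1.     0.   ]]
A [444.5766041   77.13200898 190.        ]
turn [ 0.  62.8 -0.1] shift [-0.5096  0.0239 -0.4093] q [ 1.27  0.38  1.73  0.    1.03 -0.03]
turn [-1.000e-01 -1.172e+02 -0.000e+00] shift [-0.5096  0.0239 -0.4093] q [ 1.27  0.38  1.73  0.    1.03 -0.03]
[-235, 0, 190] [425.   72.9 190. ]
[-215, 0, 75] [444.6  77.1  75. ]
[-175, 0, 75] [483.7  85.5  75. ]
[-156.4, -150, 360] [533.3 -57.3 360. ]
[-156.4, -150, 252] [533.3 -57.3 252. ]
```

Request:
jog_arm:
  targets: "0 10 0 -0.06 0.003 -0.05 -1; 0 20 0 -0.12 0.006 -0.1 -1; 0 28 0 -0.17 0.008 -0.14 -1; 0 35 0 -0.22 0.01 -0.18 -1; 0 42 0 -0.27 0.012 -0.22 -1; 0 48 0 -0.32 0.015 -0.26 -1; 0 54 0 -0.37 0.017 -0.3 -1; 0 58 0 -0.42 0.02 -0.34 -1; 0 62.8 0 -0.47 0.022 -0.38 -1; 0 62.8 0 -0.51 0.024 -0.409 -1"

```text
time_s: 1.35
eef_pos: [433.8, 102.3, 191.1]
ee_rot: [-0.703, -0.075, 0.074, 0.703]
contact_force: [0.2, 0.2, -0.3]
opening: 0.5
```

Run:
```python
from h import *
plan(pw([-217,0,75]),YAW);print(wp(st()[2]))
```

```text
turn [-0. -0.  0.] shift [ 0.0032  0.1161 -0.0269] q [ 0.18 -0.    2.25  0.    0.9  -0.03]
turn [ -0. 180.  -0.] shift [ 0.0032  0.1161 -0.0269] q [ 0.18 -0.    2.25  0.    0.9  -0.03]
[-220.27349462   26.9065005   191.14419829]
```

Request:
jog_arm:
  targets: "0 0 0 0 0 0 -1; 0 0 0 0 0 0 -1"

```text
time_s: 1.6
eef_pos: [433.1, 104.4, 190.9]
ee_rot: [-0.703, -0.074, 0.075, 0.703]
contact_force: [-0.6, 0.5, 0.1]
opening: 0.6
```

Run:
```python
from h import *
plan(pw([-217,0,75]),YAW);print(wp(st()[2]))
```

```text
turn [-0. -0. -0.] shift [ 0.0036  0.1159 -0.0291] q [ 0.18 -0.    2.25  0.    0.9  -0.03]
turn [  0. 180.  -0.] shift [ 0.0036  0.1159 -0.0291] q [ 0.18 -0.    2.25  0.    0.9  -0.03]
[-220.55017848   29.04789759  190.90462992]
```

Request:
jog_arm:
  targets: "0 0 0 -0.005 0 -0.029 -1; 0 0 0 -0.006 0.04 -0.029 -1; 0 0 0 -0.006 0.08 -0.029 -1; 0 0 0 -0.006 0.114 -0.029 -1; 0 0 0 -0.006 0.114 -0.029 -1; 0 0 0 -0.006 0.114 -0.029 -1"

```text
time_s: 2.35
eef_pos: [433.9, 75.6, 78.0]
ee_rot: [-0.703, -0.076, 0.075, 0.703]
contact_force: [-0.9, -0.7, -0.1]
opening: 0.5
```

Run:
```python
from h import *
print(wp(st()[2]))
d=cam("top");save(d["img"][150:320,150:400],"t1.png",3)
```

```text
[-225.77615712    0.74764847   78.03368978]
```

View pics/t1.png

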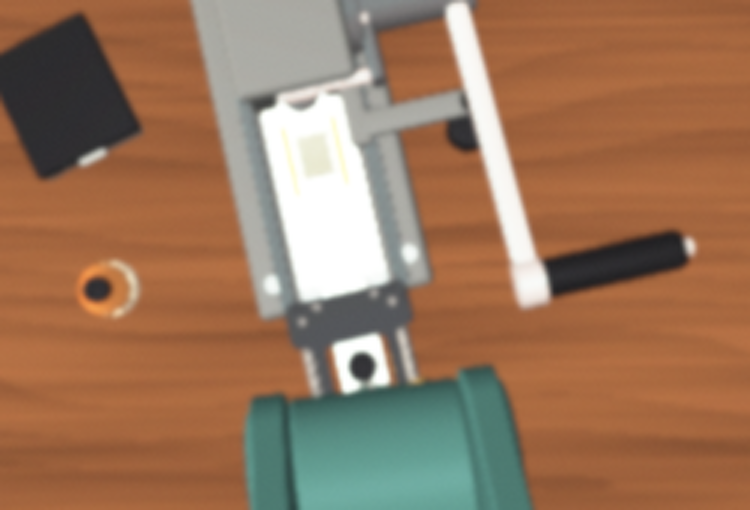

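Request:
jog_arm:
  targets: "0 0 0 0.006 0 0 -1; 0 0 0 0.012 0 0 -1; 0 0 0 0.018 0 0 -1; 0 0 0 0.024 0 0 -1; 0 0 0 0.03 0 0 -1; 0 0 0 0.035 0 0 -1; 0 0 0 0.039 0 0 -1; 0 0 0 0.042 0 0 -1; 0 0 0 0.044 0 0 -1; 0 0 0 0.044 0 0 -1"

```text
time_s: 3.65
eef_pos: [476.7, 84.0, 77.0]
ee_rot: [-0.703, -0.075, 0.075, 0.703]
contact_force: [-1.0, -1.2, 0.9]
opening: 0.6
```

Request:
jog_arm:
  targets: "0 0 0 0.001 0 0 -1; 0 0 0 0.002 0 0 -1; 0 0 0 0.003 0 0 -1; 0 0 0 0.003 0 0 -1"

```text
time_s: 4.15
eef_pos: [479.6, 84.6, 77.0]
ee_rot: [0.703, 0.075, -0.075, -0.703]
contact_force: [-2.6, -1.5, 0.6]
opening: 0.9
```

Request:
jog_arm:
  targets: "0 0 0 0.002 0 0 -1; 0 0 0 0.004 0 0 -1; 0 0 0 0.004 0 0 -1"

```text
time_s: 4.53
eef_pos: [483.7, 85.5, 77.1]
ee_rot: [-0.703, -0.075, 0.075, 0.703]
contact_force: [-0.9, -0.8, 0.3]
opening: 0.4
```

Run:
```python
from h import *
o,r,e=st();print(wp(e),o["contact_force"])
d=cam("scene");save(d["img"][120:320,150:400],"s1.png",3)
```

```text
[-1.74994667e+02 -2.74427497e-02  7.70739997e+01] [-0.94668006 -0.77432479  0.30287276]
```

View pics/s1.png

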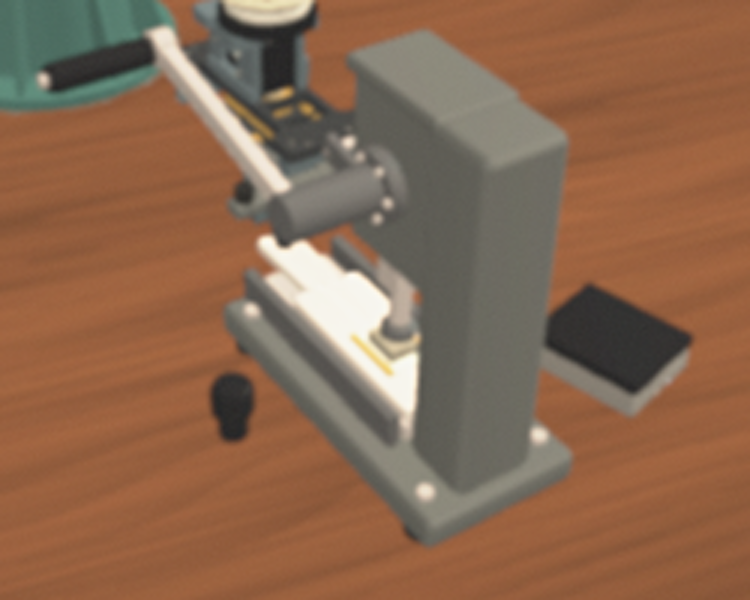

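The chip (395,340) is nearly under the foot (400,325). The force is still low, so I'll keep pushing to the stop.

Request:
jog_arm:
  targets: "0 0 0 0.001 0 0 -1; 0 0 0 0.002 0 0 -1; 0 0 0 0.003 0 0 -1; 0 0 0 0.003 0 0 -1"

```text
time_s: 5.08
eef_pos: [486.4, 86.1, 77.1]
ee_rot: [0.703, 0.075, -0.075, -0.703]
contact_force: [-2.1, -1.4, -0.2]
opening: 0.6
```

Request:
jog_arm:
  targets: "0 0 0 0.001 0 0 -1; 0 0 0 0.002 0 0 -1; 0 0 0 0.002 0 0 -1"

```text
time_s: 5.45
eef_pos: [488.4, 86.5, 77.1]
ee_rot: [0.703, 0.075, -0.075, -0.703]
contact_force: [-2.1, -1.1, -0.1]
opening: 0.3
```

Request:
jog_arm:
  targets: "0 0 0 0.001 0 0 -1; 0 0 0 0.002 0 0 -1; 0 0 0 0.003 0 0 -1; 0 0 0 0.003 0 0 -1"

```text
time_s: 5.95
eef_pos: [490.6, 87.0, 76.9]
ee_rot: [0.703, 0.074, -0.075, -0.703]
contact_force: [-6.8, -4.3, 4.5]
opening: 0.5
```

Request:
jog_arm:
  targets: "0 0 0 0.001 0 0 -1; 0 0 0 0.002 0 0 -1; 0 0 0 0.002 0 0 -1"

```text
time_s: 6.32
eef_pos: [490.8, 87.0, 76.7]
ee_rot: [0.703, 0.073, -0.077, -0.703]
contact_force: [-18.1, -8.2, 17.2]
opening: 0.6
```

Request:
jog_arm:
  targets: "0 0 0 -0.015 0 0 -1; 0 0 0 -0.03 0 0 -1; 0 0 0 -0.03 -0.06 0 -1; 0 0 0 -0.03 -0.12 0 -1; 0 0 0 -0.03 -0.18 0 -1; 0 0 0 -0.03 -0.24 0 -1; 0 0 0 -0.03 -0.28 0 -1; 0 0 0 -0.03 -0.28 0 -1"

```text
time_s: 7.32
eef_pos: [464.8, 81.4, 360.1]
ee_rot: [-0.703, -0.077, 0.073, 0.703]
contact_force: [-0.1, 0.1, -0.9]
opening: 0.4
```

Run:
```python
from h import *
print(wp(st()[2]),st()[0]["contact_force"]);plan(pw([-156.4,-150,335]),YAW)
d=cam("top");w=world(d);g=d["img"].max(2);save(d["img"],"t2.png",1.5)
K=ray(d,(270,272),99)
m=(g<75);m[:, :300]=0;m[:200]=0;m[270:]=0;m[:,400:]=0
v,u=np.where(m);print(cv2.minAreaRect(np.c_[u,v].astype(np.float32)),ray(d,(u.mean(),v.mean()),270.8),ray(d,(355,237),270.8))
```

```text
[-1.94378464e+02 -8.43355477e-02  3.60068624e+02] [-0.12095554  0.14495499 -0.85827101]
turn [0.  0.  0.3] shift [ 0.0377  0.0254 -0.1499] q [ 0.12 -0.16  2.06  0.    1.24 -0.09]
turn [   0.5 -180.    -0. ] shift [ 0.0377  0.0254 -0.1499] q [ 0.12 -0.16  2.06  0.    1.24 -0.09]
((355.0814514160156, 237.0196533203125), (11.91755485534668, 45.571533203125), 77.00537872314453) [[534.82127701 -53.78526295 270.8       ]] [[535.05557113 -54.02216689 270.8       ]]
```

View pics/t2.png

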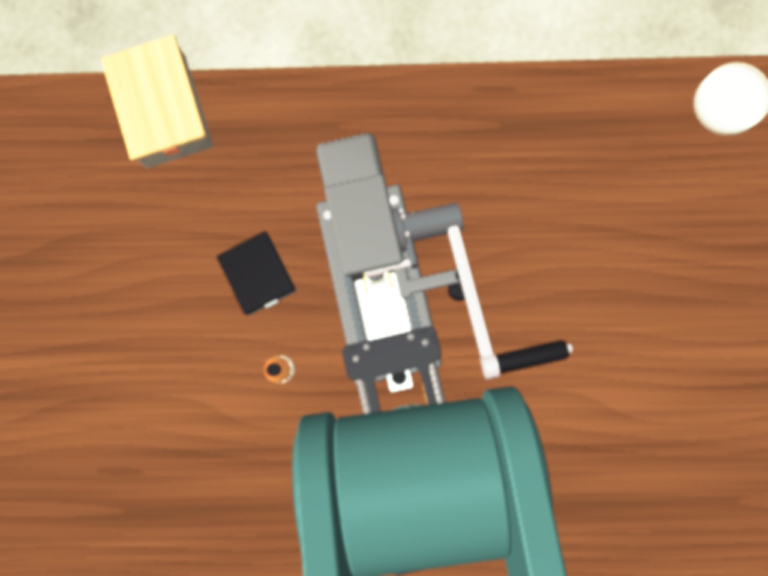

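Request:
jog_arm:
  targets: "0 0 0 0.01 0 -0.05 1; 0 0 0 0.025 0 -0.1 1; 0 0 0 0.0385 0 -0.15 1; 0 0 0 0.0385 0.03 -0.15 1; 0 0 0 0.0385 0.06 -0.15 1; 0 0 0 0.0385 0.085 -0.15 1; 0 0 0 0.0385 0.108 -0.15 1; 0 0 0 0.0385 0.108 -0.15 1; 0 0 0 0.0385 0.108 -0.15 1"

```text
time_s: 8.5
eef_pos: [532.9, -57.3, 249.1]
ee_rot: [-0.703, -0.075, 0.075, 0.703]
contact_force: [0.2, -1.1, 1.0]
opening: 87.6
```

Run:
```python
from h import *
o,r,e=st();print(wp(e),o["contact_force"],o["opening"]);plan(pw([-155.5,-150,251.5]),YAW)
```

```text
[-156.77537533 -149.97525023  249.11891679] [ 0.18037764 -1.05218813  1.04585245] 87.55396861479633
turn [-0.  0. -0.] shift [ 0.0013 -0.0024 -0.    ] q [-0.15  0.08  2.04  0.    1.02 -0.36]
turn [  -0. -180.    0.] shift [ 0.0013 -0.0024 -0.    ] q [-0.15  0.08  2.04  0.    1.02 -0.36]
```

Request:
jog_arm:
  targets: "0 0 0 0.001 -0.002 0 1; 0 0 0 0.001 -0.002 0 -1; 0 0 0 0.001 -0.002 0 -1; 0 0 0 0.001 -0.002 0 -1; 0 0 0 0.001 -0.002 0 -1; 0 0 0 0.001 -0.002 0 -1; 0 0 0 0.001 -0.002 0 -1"

```text
time_s: 9.38
eef_pos: [534.0, -57.1, 251.0]
ee_rot: [0.703, 0.075, -0.075, -0.703]
contact_force: [-0.3, -0.1, 0.7]
opening: 33.5
```

Run:
```python
from h import *
o,r,e=st();print(wp(e),o["contact_force"],o["opening"])
d=cam("scene");save(d["img"][60:260,100:350],"s2.png",3)
```

```text
[-155.69799899 -150.03181605  251.03640386] [-0.27658261 -0.08543083  0.71582696] 33.4650436442106
```

View pics/s2.png

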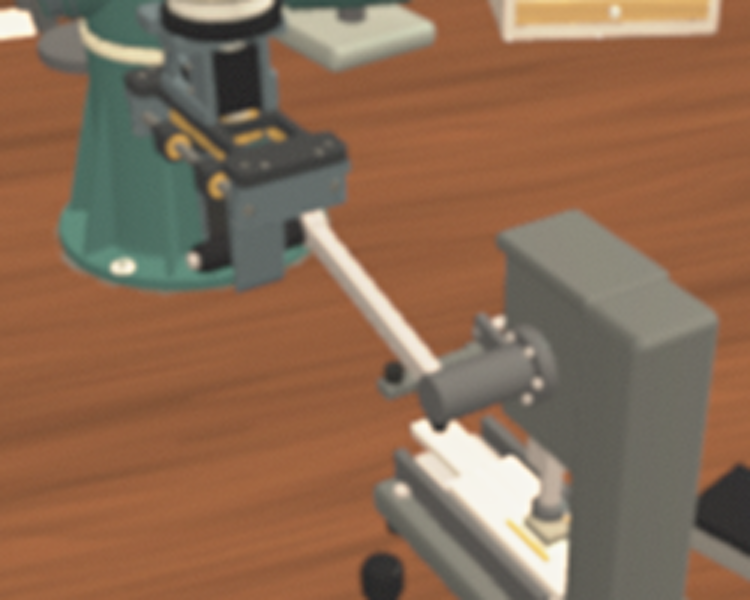

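The fingers straddle the handle at (190–300,250), still closing. The foot sits above the chip at (550,510).

Request:
jog_arm:
  targets: "0 0 0 0 0 0 -1; 0 0 0 0 0 0 -1; 0 0 0 0 0 0 -1; 0 0 0 0 0 0 -1"

```text
time_s: 9.93
eef_pos: [535.3, -56.9, 251.7]
ee_rot: [-0.703, -0.076, 0.074, 0.703]
contact_force: [6.3, 3.3, 0.3]
opening: 21.3
```

Request:
jog_arm:
  targets: "0 0 0 0.0015 0 0 -1; 0 0 0 0.0015 0 0 -1; 0 0 0 0.0015 0 0 -1"

```text
time_s: 10.3
eef_pos: [535.4, -56.9, 251.0]
ee_rot: [0.703, 0.075, -0.075, -0.703]
contact_force: [-2.3, -1.4, 3.6]
opening: 21.3
```

Request:
jog_arm:
  targets: "0 0 0 -0.0012 0.007 0 -1; 0 0 0 -0.0023 0.014 0 -1; 0 0 0 -0.003 0.0214 0 -1; 0 0 0 -0.0034 0.0286 0 -1; 0 0 0 -0.0036 0.0358 0 -1; 0 0 0 -0.0034 0.043 0 -1; 0 0 0 -0.003 0.05 0 -1; 0 0 0 -0.0027 0.0535 0 -1; 0 0 0 -0.0027 0.0535 0 -1"

```text
time_s: 11.42
eef_pos: [532.9, -57.4, 197.2]
ee_rot: [-0.703, -0.075, 0.075, 0.703]
contact_force: [-2.3, -1.8, 5.4]
opening: 21.5
```

Request:
jog_arm:
  targets: "0 0 0 0.0002 0.002 0 -1; 0 0 0 0.0004 0.0035 0 -1; 0 0 0 0.0004 0.0035 0 -1; 0 0 0 0.0004 0.0035 0 -1"

```text
time_s: 11.92
eef_pos: [533.3, -57.3, 193.9]
ee_rot: [0.703, 0.075, -0.075, -0.703]
contact_force: [-3.3, -2.6, 7.0]
opening: 21.4
```

```bash
cat >> h.py <<'E'
def lever():
    "lever bar angle (rad) seen in scene depth: white bar between hub and handle"
    o,r,e=st();print("tcp press",wp(e).round(1),"F",R.from_euler('z',-YAW).apply(o["contact_force"]).round(1),"t",o["time_s"])
    for n in("scene","top"):
        d=cam(n);w=world(d);p=wp(w.reshape(-1,3)).reshape(w.shape);m=(abs(p[...,1]+100)<8)&(p[...,0]>-135)&(p[...,0]<-15)&(p[...,2]>190)&(p[...,2]<300)&(d["img"].min(2)>130)
        x,z=p[m][:,0],p[m][:,2];k=np.polyfit(x,z,1);k=np.polyfit(*(lambda i:(x[i],z[i]))(abs(z-np.polyval(k,x))<6),1);print(n,m.sum(),"joint",round(.2+np.arctan(k[0]),3))
    return d
E
python3 -c "from h import *;lever()"
```

```text
tcp press [-156.4 -150.   193.9] F [-3.8 -1.8  7. ] t 11.925
scene 288 joint 0.319
top 543 joint 0.321
```

Request:
jog_arm:
  targets: "0 0 0 -0.0007 -0.007 0 -1; 0 0 0 -0.0011 -0.014 0 -1; 0 0 0 -0.0013 -0.0215 0 -1; 0 0 0 -0.0011 -0.0285 0 -1; 0 0 0 -0.0007 -0.036 0 -1; 0 0 0 0 -0.043 0 -1; 0 0 0 0.0011 -0.05 0 -1; 0 0 0 0.0022 -0.056 0 -1; 0 0 0 0.0023 -0.0565 0 -1; 0 0 0 0.0023 -0.0565 0 -1"

```text
time_s: 13.28
eef_pos: [535.4, -56.9, 250.8]
ee_rot: [0.703, 0.075, -0.075, -0.703]
contact_force: [-3.4, -3.9, 3.2]
opening: 21.8
```

```bash
python3 -c "
from h import *;lever();d=cam('scene');save(d['img'][180:270,230:330],'s3.png',6)"
```

```text
tcp press [-154.3 -150.1  250.8] F [-4.1 -3.1  3.2] t 13.275
scene 351 joint 0.009
top 575 joint 0.006
```

View pics/s3.png

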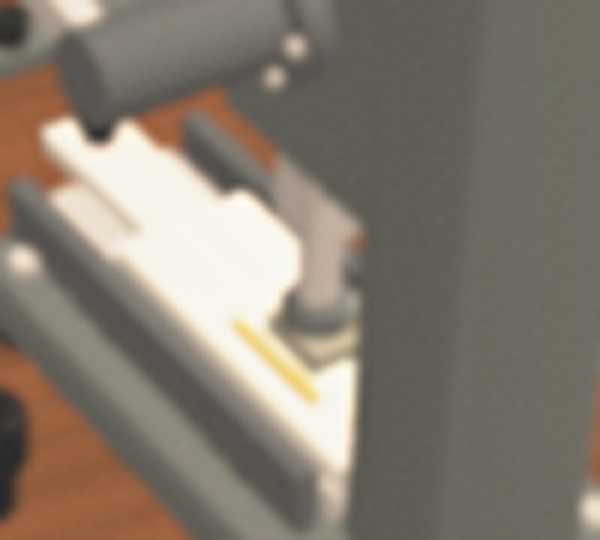

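The foot disc (320,310) has come down close to the chip (320,350). Next is stroke 2.

Request:
jog_arm:
  targets: "0 0 0 -0.0012 0.007 0 -1; 0 0 0 -0.0023 0.014 0 -1; 0 0 0 -0.003 0.0214 0 -1; 0 0 0 -0.0034 0.0286 0 -1; 0 0 0 -0.0036 0.0358 0 -1; 0 0 0 -0.0034 0.043 0 -1; 0 0 0 -0.003 0.05 0 -1; 0 0 0 -0.0025 0.0555 0 -1; 0 0 0 -0.0024 0.0565 0 -1; 0 0 0 -0.0024 0.0565 0 -1"

```text
time_s: 14.68
eef_pos: [533.3, -57.3, 194.6]
ee_rot: [0.703, 0.075, -0.075, -0.703]
contact_force: [-6.8, -1.9, 11.0]
opening: 21.6
```

```bash
cat >> h.py <<'E'
def foot():
    d=cam("scene");w=world(d);p=wp(w.reshape(-1,3)).reshape(w.shape);m=(np.hypot(p[...,0],p[...,1])<20)&(p[...,2]>66)&(p[...,2]<150)
    v,u=np.where(m);print("foot z rows",[(int(r),np.round(np.median(p[r,u[v==r],2]),1)) for r in np.unique(v)][::2])
E
python3 -c "from h import *;lever();foot()"
```

```text
tcp press [-156.4 -150.1  194.6] F [-7.  -0.4 11. ] t 14.675
scene 282 joint 0.317
top 546 joint 0.316
foot z rows [(205, np.float64(146.5)), (207, np.float64(142.8)), (209, np.float64(139.1)), (211, np.float64(136.8)), (213, np.float64(132.6)), (215, np.float64(128.9)), (217, np.float64(123.5)), (219, np.float64(117.0)), (221, np.float64(113.6)), (223, np.float64(104.5)), (225, np.float64(98.6)), (227, np.float64(92.8)), (229, np.float64(86.9)), (231, np.float64(81.7)), (233, np.float64(79.5)), (235, np.float64(73.0)), (237, np.float64(69.1)), (239, np.float64(66.4))]
```

Run:
```python
from h import *
F=[]
for i in range(8):
    d=cam("scene");F.append(R.from_euler('z',-YAW).apply(bot.get_obs()["contact_force"]))
F=np.array(F);print(F.mean(0).round(2),F.std(0).round(2))
np.savez("sc2dn.npz",**d)
a=np.load("scene0.npz")["img"][180:270,230:330];s=lambda i:cv2.resize(i,None,fx=8,fy=8,interpolation=cv2.INTER_CUBIC)
b=cv2.resize(cv2.imread("pics/s3.png")[:,:,::-1],(100,90),interpolation=cv2.INTER_AREA)
b1=cv2.resize(cv2.imread("pics/s2.png")[:,:,::-1],(250,200),interpolation=cv2.INTER_AREA)[120:210,130:230]
c=d["img"][180:270,230:330]
cr=lambda i:s(i[22:68,35:66]) if i.shape[0]>68 else s(i[22:,35:66])
im=[cr(i) for i in(b1,b,c)];print([i.shape for i in im]);cv2.imwrite("pics/cmp.png",np.hstack(im)[:,:,::-1])
```

```text
[-6.62 -1.85 10.88] [0.59 0.32 0.56]
[(368, 248, 3), (368, 248, 3), (368, 248, 3)]
```

View pics/cmp.png

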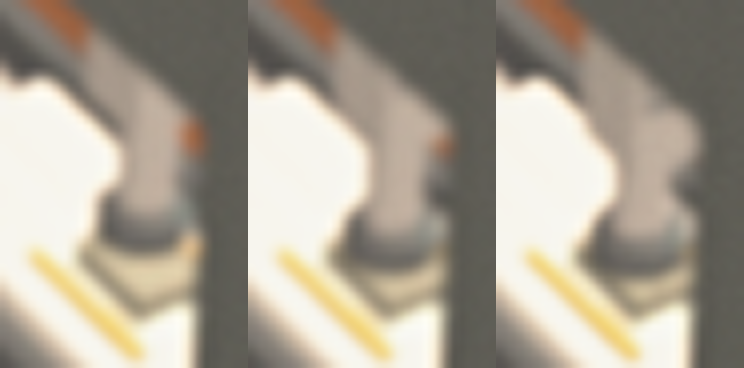

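Left to right: start, after stroke 1, bottom of stroke 2. The disc's lower edge goes from row 252 to 270 to 277, while the handle force rose from 7 to 11 N. The foot therefore landed in stroke 2, or at the earliest at the end of stroke 1. One more tooth gives 28–76 N in either case.

Request:
jog_arm:
  targets: "0 0 0 -0.0007 -0.007 0 -1; 0 0 0 -0.0011 -0.014 0 -1; 0 0 0 -0.0013 -0.0215 0 -1; 0 0 0 -0.0011 -0.0285 0 -1; 0 0 0 -0.0007 -0.036 0 -1; 0 0 0 0 -0.043 0 -1; 0 0 0 0.0011 -0.05 0 -1; 0 0 0 0.0022 -0.056 0 -1; 0 0 0 0.003 -0.0565 0 -1; 0 0 0 0.003 -0.0565 0 -1"

```text
time_s: 16.48
eef_pos: [535.3, -56.8, 250.5]
ee_rot: [0.703, 0.074, -0.076, -0.703]
contact_force: [-7.4, -5.9, 4.6]
opening: 21.6
```

Run:
```python
from h import *
lever();d=cam("scene")
pr=lambda p:(lambda c:(d["camera_matrix"]@c/c[2])[:2])((np.array(d["camera_from_world"])@np.r_[pw(p),1])[:3])
t=np.linspace(0,6.28,100);
for z in(71.5,79.5):print(z,"disc low row",max(pr([14*np.cos(a),14*np.sin(a),z])[1] for a in t),"chip corners",[pr([x,y,71.5]).round(1).tolist() for x in(-16,16) for y in(-12,12)])
b=cv2.resize(cv2.imread("pics/s3.png"),(100,90),interpolation=cv2.INTER_AREA).mean(2);c=d["img"][180:270,230:330].mean(2);e=np.load("sc2dn.npz")["img"][180:270,230:330].mean(2)
for k in(b,e,c):print(k[48:66,52:55].mean(1).round().astype(int))
```

```text
tcp press [-154.3 -150.   250.5] F [-8.4 -4.2  4.6] t 16.475
scene 354 joint 0.01
top 577 joint 0.006
71.5 disc low row 235.74573220542814 chip corners [[272.4, 229.5], [281.2, 225.7], [280.8, 237.6], [289.8, 233.6]]
79.5 disc low row 232.94191277757253 chip corners [[272.4, 229.5], [281.2, 225.7], [280.8, 237.6], [289.8, 233.6]]
[175 171 161 142 126 114 105 116 151 180 182 163 155 184 224 240 239 231]
[174 175 171 154 134 122 111 104 124 162 178 163 153 183 225 240 239 230]
[174 175 171 154 134 121 111 103 123 162 178 163 153 184 225 240 239 230]
```

Request:
jog_arm:
  targets: "0 0 0 -0.0025 0.007 0 -1; 0 0 0 -0.0038 0.014 0 -1; 0 0 0 -0.0045 0.0214 0 -1; 0 0 0 -0.0049 0.0286 0 -1; 0 0 0 -0.0051 0.0358 0 -1; 0 0 0 -0.0049 0.043 0 -1; 0 0 0 -0.0045 0.05 0 -1; 0 0 0 -0.004 0.056 0 -1; 0 0 0 -0.0039 0.0575 0 -1; 0 0 0 -0.0039 0.0575 0 -1"

```text
time_s: 17.88
eef_pos: [533.3, -57.4, 194.1]
ee_rot: [-0.703, -0.075, 0.074, 0.703]
contact_force: [-4.4, -0.2, 17.2]
opening: 21.2
```

```bash
python3 -c "
from h import *
lever();e=cam('scene')['img'][180:270,230:330].mean(2);print(e[48:66,52:55].mean(1).round().astype(int));lever()"
```

```text
tcp press [-156.4 -150.1  194.1] F [-4.3  0.7 17.2] t 17.875
scene 290 joint 0.325
top 544 joint 0.315
[174 175 171 157 136 123 112 104 123 162 178 163 153 184 226 240 239 231]
tcp press [-156.4 -150.1  194.2] F [-3.5  1.6 15.9] t 18.025
scene 278 joint 0.318
top 544 joint 0.314
```

Request:
jog_arm:
  targets: "0 0 0 -0.0007 -0.007 0 -1; 0 0 0 -0.0011 -0.014 0 -1; 0 0 0 -0.0013 -0.0215 0 -1; 0 0 0 -0.0011 -0.0285 0 -1; 0 0 0 -0.0007 -0.036 0 -1; 0 0 0 0 -0.043 0 -1; 0 0 0 0.0011 -0.05 0 -1; 0 0 0 0.0022 -0.057 0 -1; 0 0 0 0.0025 -0.058 0 -1; 0 0 0 0.0025 -0.058 0 -1"

```text
time_s: 19.38
eef_pos: [535.2, -56.9, 251.1]
ee_rot: [0.703, 0.075, -0.074, -0.703]
contact_force: [6.5, -0.3, 1.1]
opening: 21.1
```

```bash
python3 -c "
from h import *
lever();e=cam('scene')['img'][180:270,230:330].mean(2);print(e[48:66,52:55].mean(1).round().astype(int))"
```

```text
tcp press [-154.5 -150.   251.1] F [ 6.3 -1.6  1.1] t 19.375
scene 354 joint 0.005
top 577 joint 0.004
[175 175 172 157 137 123 112 104 123 162 178 164 153 184 225 240 239 231]
```

Request:
jog_arm:
  targets: "0 0 0 0 0 0 -0.3; 0 0 0 0 0 0 0.2; 0 0 0 0 0 0 0.6; 0 0 0 0 0 0 0.8; 0 0 0 0 0 0 0.8; 0 0 0 0 0 0 0.8; 0 0 0 0 0 0 0.8; 0 0 0 0 0 0 0.8"

```text
time_s: 20.52
eef_pos: [534.7, -57.0, 251.0]
ee_rot: [0.703, 0.075, -0.075, -0.703]
contact_force: [-0.5, 0.1, 1.0]
opening: 82.1
```

Request:
jog_arm:
  targets: "0 0 0 0 -0.02 0 0.8; 0 0 0 0 -0.05 0 0.8; 0 0 0 0 -0.09 0 0.8; 0 0 0 0 -0.13 0 0.8; 0 0 0 -0.03 -0.15 0 0.8; 0 0 0 -0.05 -0.15 0 0.8; 0 0 0 -0.05 -0.15 0 0.8; 0 0 0 -0.05 -0.15 0 0.8"

```text
time_s: 21.52
eef_pos: [485.8, -67.4, 400.1]
ee_rot: [-0.703, -0.074, 0.075, 0.703]
contact_force: [0.1, -0.3, -0.5]
opening: 82.0
```

Run:
```python
from h import *
lever();d=cam("scene");e=d["img"][180:270,230:330].mean(2);print(e[48:66,52:55].mean(1).round().astype(int));t=cam("top")
save(np.hstack([t["img"][80:290,130:390],d["img"][100:310,170:430]]),"end.png",1.5)
g=t["img"].max(2);m=(g<70)[230:270,255:280]
if m.any():
    v,u=np.where(m);print("knob",wp(ray(t,(u.mean()+255,v.mean()+230),99.5)[0]),m.sum())
```

```text
tcp press [-204.9 -150.   400.1] F [-0.  -0.3 -0.5] t 21.525
scene 362 joint 0.001
top 579 joint -0.005
[173 173 169 155 136 122 110 103 123 160 176 162 152 182 224 239 238 229]
knob [-146.79577036    1.14485628   99.5       ] 31
```

View pics/end.png

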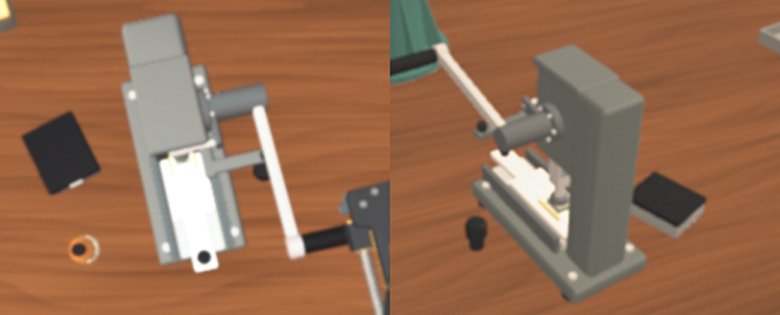

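The lever is raised and clear of the gripper, the foot (560,195) is on the chip, the knob (205,257) is home, and the bystanders haven't moved.

```bash
python3 -c "from h import *;print(bot.close_job())"
```

```text
the job is handed in; nothing more can be done
None
```

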